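# Clamp the tube head on the mixer with its ring nut

### The arm

A 7-joint arm with a two-finger parallel gripper is mounted at the origin on the work surface. World frame = base frame: x ahead of the robot, y to its left, z up, the work surface at z = 0. Lengths are in m, angles in rad, forces in N, time in s.
With the tool pointing down it reaches from about 0.4 to 0.85 m from the base axis. Payload 4.5 kg.
Tool frame: the origin (TCP) lies at the centre of the arm's flange, where the gripper is bolted on; the fingertips stand 173 mm ahead of it and the grasp point (between the pads) lies 155 mm ahead of it; z points along the fingers, y is the line along which they close (so a half turn about z gives the same grasp; the last joint's range is limited). The gripper opens to 85 mm and grips with 20 to 120 N. Pads are 22 mm wide; open, the fingers measure 114 mm over their backs; the gripper's body (76 mm by 85 mm) begins 54 mm behind the grasp point. The pads swing forward as they close: fully open they stand 13 mm farther back than shut.
Start: joints at [1.354, 0.689, -0.195, 1.565, 0.157, 0.902, -0.215], TCP at [0.155, -0.605, 0.405] pointing down, gripper open.
Joint ranges: [-3.01, 3.01], [-0.46, 2.08], [-1.47, 1.51], [0.13, 2.56], [-1, 4.14], [0.04, 2.09], [-2.66, 2.66]. Speed limits (rad/s): [2.57, 2.57, 3.14, 3.14, 3.14, 3.14, 3.14].

### API

Orientations are given as a unit quaternion [w, x, y, z].
In Python, from cell import monitor, viewer, ticket gives the robot as it stands. The module is installed in compiled form; this text tells all that it offers.
- The arm moves only by the shell command python3 -m crank 'ROWS' [FORCE]. ROWS is JSON, a list that holds one entry, the list of rows, each a list of 7 numbers: the turn, a rotation vector about the tool's x, y, z in degrees, then the shift along the tool's x, y, z in m, then the opening, from -1 (shut) to 1 (fully open). In form: [[[ax, ay, az, x, y, z, gripper], ...]]. A call has 1 to 12 rows; each row is the pose to reach, as a shift and turn from the pose commanded when the call began, along the tool's axes at that moment; what a row does not reach only later rows make up. A row lasts 1/10 s, in which the tool goes at most 50 mm and 8.59 degrees, less where a joint would pass 70% of its speed; a pose out of reach is approached as far as the arm can. A call with a gripper value outside its range is refused whole. The fingers move at their own pace and stop on an object; FORCE is the grip in N (left out, the last holds). Time passes only in rows, so rows that repeat a pose let the fingers close. It gives the time, the measured TCP pose, the force, the opening and the grip force at its end, in the units of the state.
- monitor.get_state(): the state, without advancing time (a new reading comes with each control period).
- viewer.get_image(name): name is "side" or "top" or "wrist"; returns a dict with "image" (480x640x3 uint8, red, green, blue), "fx", "fy", "cx", "cy" (pixels), "extrinsics" (4x4, takes a point from camera to world coordinates). Camera axes: x right, y up, looking along -z (the intrinsics and any distortion apply to the point x, -y, -z); pixel columns grow to the right and rows downward; lengths in m; the calibration is good to about 2 mm. The wrist camera is an equidistant fisheye: a pixel r from the principal point sees the ray r / f radians off the axis. A picture is of the moment at which its call begins. There is no depth.
- ticket.job_done(): hands the job in; it is judged then, once.
The state is a dict: "t": time; "qpos": joint angles; "dq": joint speeds; "joint_efforts": joint torques, N m; "tcp_pos": TCP position; "ee_rot": TCP orientation; "ft_force": force on the tool from outside, world axes, zero at the start; "ft_torque": the same for the moment, N m; "grip_width": opening from 0.0 (shut) to 1.0 (fully open); "finger_force": force on a finger pad.
Only numpy, scipy, OpenCV 4.12 (cv2) and the standard library are available. Lean on these libraries where they do the work, as an engineer would, in place of code of your own. Each camera call takes 0.05 s, during which the arm holds its last target. There are 200 camera calls.

### The job

Pick up the knurled ring nut from the bench, lower it squarely over the threaded post of the tube mixer and screw it down clockwise, feeling for the thread to catch and counting the turns, until it meets the rubber washer and the resistance rises. Leave the ring snug, hand-tight on the washer but never forced, let go of it, and do not disturb the other things on the bench.

Things in the scene. Friction and masses are not known exactly. Their poses are not given: they have to be found in the camera images.
- ring_center (a point): Centre (on the axis, half-way up) of the loose stainless ring nut: a knurled ring, 44 mm outside diameter, 30 mm tall, with a 20 mm clear hole inside its coarse round thread, about 0.2 kg, standing flat on the bench. z: up along the ring's axis; yaw is of no use for finding the thread's start.
- ring_nut: The same ring nut, by the centre of its underside, 15 mm below ring_center. Its thread is right-handed (clockwise from above screws it down), two-start, 13 mm of travel a turn, so it catches almost at once. Once clamped it stays: the thread holds itself.
- post_top (a point): Tip of the mixer's upright fixed steel post, on its axis. An 18 mm smooth nose with a 6 mm tall cone (13 mm at the tip); its 24 mm coarse round thread starts 11 mm below the tip. The ring has about 0.8 mm radial play; lowered without turning, it comes to rest on the thread with its underside 13 to 20 mm below this tip.
- washer: Black rubber washer round the foot of the post, 43 mm across, 6 mm thick; origin at the centre of its underside; its top is 26 to 30 mm below the post's tip. Firm: gives 1 mm per 40 N. The ring turns freely (under 0.08 N m), meets it after some 0.6 to 1.3 turns, has 25 degrees of thread slack, then torque climbs by about 0.01 N m per N of clamping. Over 40 N spoils it.
- mixer: White bench tube mixer, 165 x 140 mm and 85 mm tall, fixed. Origin on the bench below the post, whose tip is 164 mm up. On it a round aluminium head, 150 mm across; the tube caps round its rim are 16 mm or more below the washer's top; under the washer is a 51 mm boss.
- culture_flask: Clear culture flask with blue cap lying on the bench, about 155 x 85 x 36 mm; origin under its centre. Leave alone.
- amber_bottle: Amber bottle, 68 mm across, 145 mm tall; origin under its centre. Leave alone.
- tube_rack: Grey rack of small tubes, 75 x 110 x 42 mm; origin under its centre. Leave alone.
There are look-alikes about, which are no part of the job. Several things look just like the ring_nut: the one meant starts farthest to the robot's right.

How it is judged:
By the outcome, as a careful person would: the job done as asked, in the order asked, and still so for the second after the job is handed in, with the robot touching nothing.
It also fails if it takes over 72 s, if anything falls off the work surface, if the arm or the gripper's body presses on something with over 40 N, if the wrist force passes 120 N, or if a joint passes its speed limit or range.

## Working session

There is one attempt and no reset: what is moved stays moved. The work goes in short steps, Python scripts to look and compute and a shell command to move; the robot and the scene stay as the last step left them, time stands still between calls to the robot, and variables do not carry over. Pictures are saved under pics/ and viewed, at most 10 in all, crops included, and the job is handed in when it is done.

```bash
mkdir -p pics
cat > h.py <<'E'
import numpy as np,cv2
from cell import monitor,viewer,ticket
from scipy.spatial.transform import Rotation as R
def img(n,f=None):
    d=viewer.get_image(n)
    if f: cv2.imwrite('pics/'+f,d['image'][:,:,::-1])
    return d
def ray(d,u,v,fish=False):
    a=(u-d['cx'])/d['fx'];b=(v-d['cy'])/d['fy']
    if fish:
        r=np.hypot(a,b)+1e-12;p=np.array([a/r*np.sin(r),-b/r*np.sin(r),-np.cos(r)])
    else:p=np.array([a,-b,-1.])
    E=np.array(d['extrinsics']);return E[:3,3],E[:3,:3]@p
def onz(d,u,v,z,fish=False):
    o,q=ray(d,u,v,fish);return o+q*(z-o[2])/q[2]
def tri(rs):
    A=np.zeros((3,3));b=np.zeros(3)
    for o,q in rs:
        q=q/np.linalg.norm(q);P=np.eye(3)-np.outer(q,q);A+=P;b+=P@o
    return np.linalg.solve(A,b)
E
python3 - <<'E'
from h import *
s=monitor.get_state();print(s)
for n in('side','top','wrist'):
    d=img(n,n+'0.png');print(n,d['fx'],d['cx'],d['cy'],np.round(d['extrinsics'],3).tolist(),d.keys())
E
```

```text
{'t': 0.0, 'qpos': array([ 1.35380806,  0.69002602, -0.19451433,  1.56636094,  0.15730334,
        0.90250128, -0.21512292]), 'dq': array([ 0.00071412, -0.00032917, -0.00047342,  0.00030119,  0.00039827,
       -0.00051556,  0.00081259]), 'joint_efforts': array([ 1.05422773e-04, -5.39627731e+01, -1.26661465e+00, -1.58545876e+01,
        9.13165655e-03,  9.41712671e-03,  2.27539971e-06]), 'tcp_pos': array([ 0.15499441, -0.6051317 ,  0.40385301]), 'ee_rot': array([-9.32989716e-04,  9.92143880e-01,  1.25098425e-01, -1.86848641e-04]), 'ft_force': array([ 0.69936272, -0.10429396, -0.26652428]), 'ft_torque': array([-0.00287358,  0.03185236, -0.0373062 ]), 'finger_force': 0.0, 'grip_width': 0.9967766438837685}
side 462.6967236571097 314.3961109872097 244.93839089434337 [[0.932, 0.181, -0.314, 0.337], [-0.362, 0.506, -0.783, -0.751], [0.018, 0.843, 0.537, 0.626], [0.0, 0.0, 0.0, 1.0]] dict_keys(['image', 'fx', 'fy', 'cx', 'cy', 'extrinsics'])
top 455.5254985878866 319.3559747903594 241.14423502051054 [[0.023, 0.996, -0.091, 0.514], [-1.0, 0.023, -0.007, -0.012], [-0.005, 0.091, 0.996, 1.09], [0.0, 0.0, 0.0, 1.0]] dict_keys(['image', 'fx', 'fy', 'cx', 'cy', 'extrinsics'])
wrist 371.64829954431775 315.8417708415171 238.7485442466643 [[0.248, 0.93, 0.271, 0.224], [-0.969, 0.239, 0.066, -0.587], [-0.003, -0.279, 0.96, 0.373], [0.0, 0.0, 0.0, 1.0]] dict_keys(['image', 'fx', 'fy', 'cx', 'cy', 'extrinsics'])
```

View pics/top0.png

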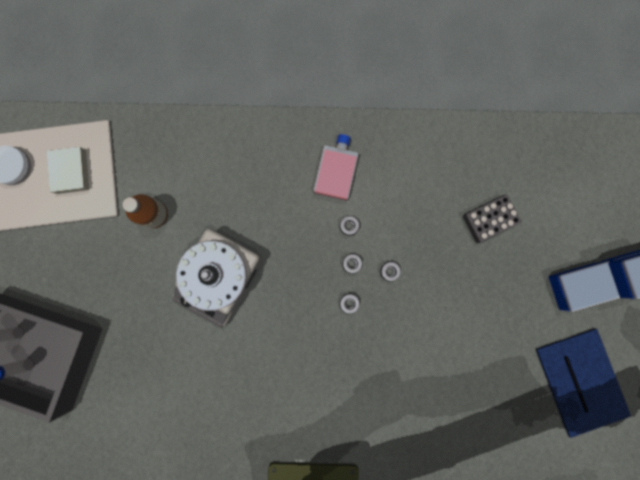

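View pics/side0.png

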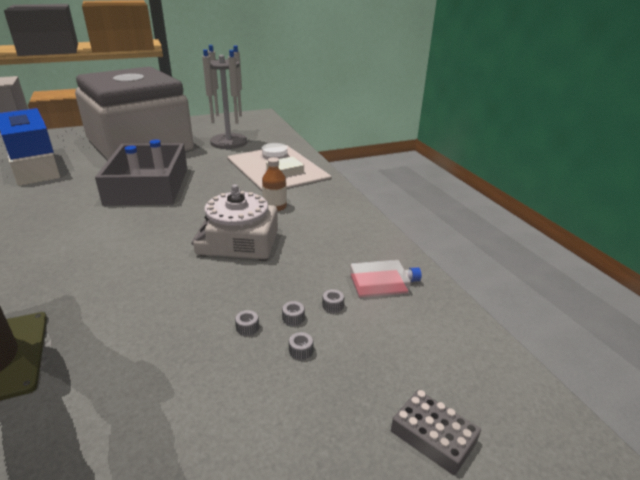

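Top view: four rings, at (349,225), (352,263), (349,303) and (390,271). The last is farthest to the robot's right (side view: (301,346)). The mixer post is at about (208,273) in top and (236,187) in side.

Run:
```python
from h import *
d=img('top');s=img('side')
for n,c,(u,v),w in(('t',d,(390,271),16),('s',s,(301,346),20)):
    g=cv2.cvtColor(c['image'],cv2.COLOR_RGB2GRAY)[v-w:v+w,u-w:u+w]
    print(n,np.median(g))
    m=(g>np.median(g)+22).astype(np.uint8)
    pts=cv2.findNonZero(m);k=cv2.convexHull(pts) ; (x,y),r=cv2.minEnclosingCircle(pts);print(x+u-w,y+v-w,r, onz(c,x+u-w,y+v-w,.03))
a=d['image'][225:325,160:260];b=s['image'][165:235,195:280]
o=np.vstack([cv2.resize(a,(500,500),interpolation=2)])
p=cv2.resize(b,(300,247),interpolation=2);q=cv2.resize(d['image'][250:292,370:412],(252,252),interpolation=2)
P=np.zeros((500,800,3),np.uint8);P[:,:500]=o;P[:247,500:]=p;P[248:500,500:752]=q
cv2.imwrite('pics/c1.png',P[:,:,::-1])
print(onz(d,390,271,.03),onz(s,301,341,.03),'post',tri([ray(d,209,273),ray(s,236,186)]),onz(d,209,273,.164),onz(s,236,186,.164))
```

```text
t 101.0
390.8913040161133 271.3369560241699 8.897788047790527 [ 0.54439368 -0.17258864  0.03      ]
s 132.0
300.5 339.5 10.79361629486084 [ 0.54634779 -0.17133369  0.03      ]
[ 0.54512609 -0.17051471  0.03      ] [ 0.54590354 -0.17524002  0.03      ] post [0.52822582 0.2163798  0.16538953] [0.52859296 0.21664531 0.164     ] [0.52846107 0.2193979  0.164     ]
```

View pics/c1.png

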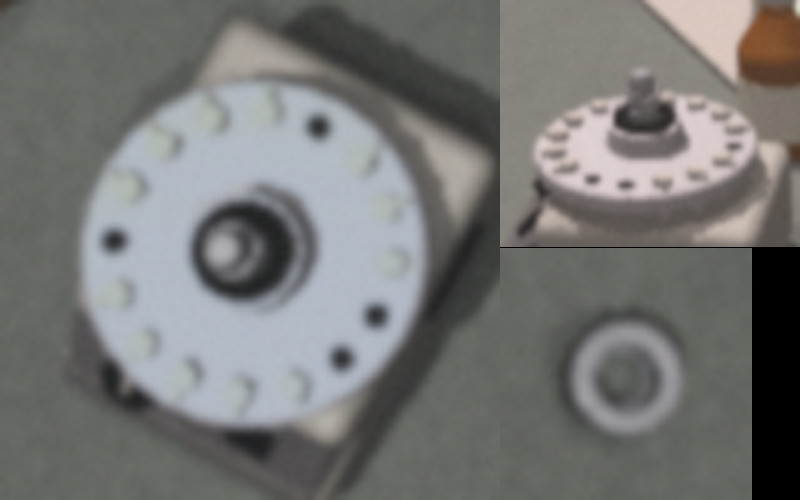

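The crop puts the post tip at about (204,275) in top and (235,186) in side, on the black washer. The target ring is at about (0.545, -0.172). I'll move above it, turning so the fingers close along x, because the nearest look-alike lies about 80 mm away along +y.

```bash
R='' ; python3 -m crank '[[[0,0,-76,0.485,-0.323,0.08,1],[0,0,-76,0.485,-0.323,0.08,1],[0,0,-76,0.485,-0.323,0.08,1],[0,0,-76,0.485,-0.323,0.08,1],[0,0,-76,0.485,-0.323,0.08,1],[0,0,-76,0.485,-0.323,0.08,1],[0,0,-76,0.485,-0.323,0.08,1],[0,0,-76,0.485,-0.323,0.08,1],[0,0,-76,0.485,-0.323,0.08,1],[0,0,-76,0.485,-0.323,0.08,1],[0,0,-76,0.485,-0.323,0.08,1],[0,0,-76,0.485,-0.323,0.08,1]]]'
```

```text
t: 1.45
tcp_pos: [0.5468, -0.1691, 0.3244]
ee_rot: [0.0, 0.704, 0.71, 0.001]
ft_force: [-0.3, 0.3, 0.4]
grip_width: 0.999
finger_force: 0.0
```

```bash
python3 -m crank '[[[0,0,0,0,0,0,1],[0,0,0,0,0,0,1],[0,0,0,0,0,0,1],[0,0,0,0,0,0,1]]]'
python3 - <<'E'
from h import *
d=img('wrist','w1.png');s=monitor.get_state();print(s['qpos'],s['tcp_pos'],R.from_quat(s['ee_rot'][[1,2,3,0]]).as_matrix().round(4),s['t'])
E
```

```text
t: 1.85
tcp_pos: [0.5438, -0.174, 0.3247]
ee_rot: [0.0, 0.706, 0.708, -0.001]
ft_force: [-0.0, 0.3, 0.1]
grip_width: 1.004
finger_force: 0.0
[ 0.48449419  0.75396453 -0.4402443   1.79909454  0.47455029  0.69554343
 -0.21827982] [ 0.54397213 -0.17383099  0.32480931] [[-3.8e-03  1.0e+00 -5.0e-04]
 [ 1.0e+00  3.8e-03 -1.1e-03]
 [-1.1e-03 -5.0e-04 -1.0e+00]] 1.9
```

View pics/w1.png

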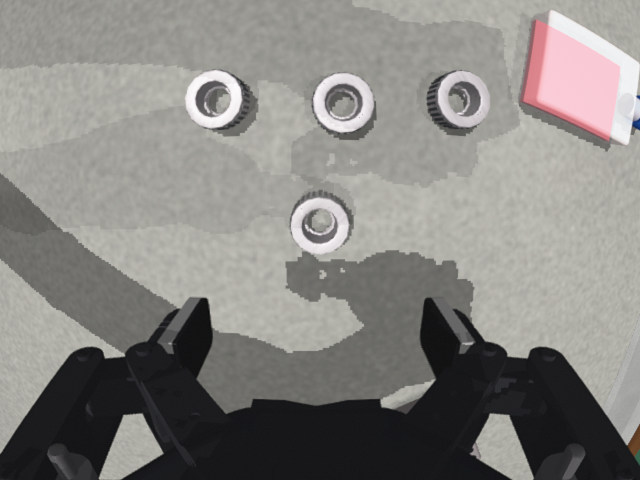

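The wrist view shows the target ring's top face at about (320,224), with the three look-alikes behind it at v≈100.

Run:
```python
from h import *
d=img('wrist')
g=cv2.cvtColor(d['image'],cv2.COLOR_RGB2GRAY);m=np.zeros_like(g);m[180:265,280:360]=(g[180:265,280:360]>205)
m=cv2.morphologyEx(m,cv2.MORPH_OPEN,np.ones((3,3),np.uint8))
c=max(cv2.findContours(m,0,1)[0],key=cv2.contourArea);e=cv2.fitEllipse(c);print(e)
P=np.array([onz(d,*p[0],.03,True)[:2] for p in c.astype(float)]);(x,y),r=cv2.minEnclosingCircle(P.astype(np.float32));print(x,y,r,P.mean(0))
s=monitor.get_state();T=R.from_quat(s['ee_rot'][[1,2,3,0]]).as_matrix()
print(T.T@(np.array([x,y,.179])-s['tcp_pos']))
```

```text
((318.7469177246094, 225.9123992919922), (54.056549072265625, 55.777748107910156), 95.14884185791016)
0.5461769700050354 -0.16949112713336945 0.02105637639760971 [ 0.54603679 -0.16927075]
[0.00418331 0.00212955 0.14583069]
```

```bash
python3 -m crank '[[[0,0,0,0.004,0.002,0.04,1],[0,0,0,0.004,0.002,0.07,1],[0,0,0,0.004,0.002,0.1,1],[0,0,0,0.004,0.002,0.12,1],[0,0,0,0.004,0.002,0.135,1],[0,0,0,0.004,0.002,0.147,1],[0,0,0,0.004,0.002,0.147,1],[0,0,0,0.004,0.002,0.147,1],[0,0,0,0.004,0.002,0.147,1]]]'; python3 -m crank '[[[0,0,0,0,0,0,-1],[0,0,0,0,0,0,-1],[0,0,0,0,0,0,-1],[0,0,0,0,0,0,-1],[0,0,0,0,0,0,-1],[0,0,0,0,0,0,-1],[0,0,0,0,0,0,-1],[0,0,0,0,0,0,-1],[0,0,0,0,0,0,-1],[0,0,0,0,0,0,-1]]]' 50
```

```text
t: 2.85
tcp_pos: [0.5472, -0.1683, 0.1787]
ee_rot: [0.001, 0.705, 0.709, 0.001]
ft_force: [-1.5, -0.1, -0.5]
grip_width: 1.006
finger_force: 0.0
t: 3.85
tcp_pos: [0.5468, -0.1683, 0.1784]
ee_rot: [0.0, 0.705, 0.709, -0.0]
ft_force: [-1.6, -0.4, 5.7]
grip_width: 0.492
finger_force: 50.5
```

```bash
python3 -m crank '[[[0,0,0,0,0,-0.01,-1],[0,0,0,0,0,-0.03,-1],[0,0,0,0,0,-0.06,-1],[0,0,0,0,0,-0.1,-1],[0,0,0,0,0,-0.15,-1],[0,0,0,0,0,-0.19,-1],[0,0,0,0,0,-0.21,-1],[0,0,0,0,0,-0.21,-1],[0,0,0,0,0,-0.21,-1],[0,0,0,0,0,-0.21,-1]]]'
python3 - <<'E'
from h import *
d=img('wrist','w2.png');s=monitor.get_state();print(s['qpos'],s['tcp_pos'],R.from_quat(s['ee_rot'][[1,2,3,0]]).as_matrix().round(4),s['t'],s['ft_torque'])
E
```

```text
t: 4.85
tcp_pos: [0.5459, -0.1683, 0.3861]
ee_rot: [-0.001, 0.705, 0.709, -0.001]
ft_force: [0.3, 0.1, -1.2]
grip_width: 0.494
finger_force: 51.2
[ 0.51013684  0.67642729 -0.49936731  1.74028584  0.41576679  0.83566048
 -0.17441194] [ 0.5460709  -0.16819453  0.38597059] [[-6.7e-03  1.0e+00 -3.6e-03]
 [ 1.0e+00  6.7e-03  6.0e-04]
 [ 6.0e-04 -3.6e-03 -1.0e+00]] 4.9 [-0.00111192 -0.02105368  0.04097534]
```

View pics/w2.png

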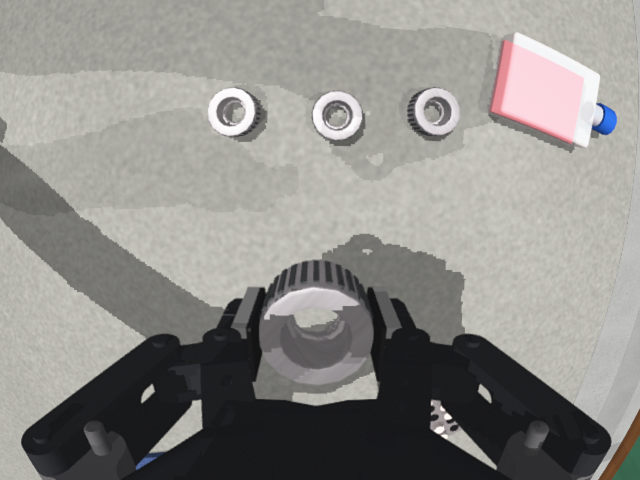

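The ring is held (width 0.49, about 42 mm) and the look-alikes haven't moved. Next I'll carry it to a standoff in front of the post, with the ring underside above 0.22 m.

```bash
python3 -m crank '[[[0,0,0,0.01,0,-0.01,-1],[0,0,0,0.03,-0.002,-0.015,-1],[0,0,0,0.06,-0.004,-0.015,-1],[0,0,0,0.095,-0.006,-0.015,-1],[0,0,0,0.13,-0.008,-0.015,-1],[0,0,0,0.165,-0.01,-0.015,-1],[0,0,0,0.2,-0.012,-0.015,-1],[0,0,0,0.235,-0.014,-0.015,-1],[0,0,0,0.265,-0.016,-0.015,-1],[0,0,0,0.28,-0.018,-0.015,-1],[0,0,0,0.29,-0.019,-0.015,-1],[0,0,0,0.29,-0.019,-0.015,-1]]]'; python3 -m crank '[[[0,0,0,0,0,0,-1],[0,0,0,0,0,0,-1],[0,0,0,0,0,0,-1],[0,0,0,0,0,0,-1]]]'
python3 - <<'E'
from h import *
d=img('wrist','w3.png');s=monitor.get_state();print(s['qpos'],s['tcp_pos'],R.from_quat(s['ee_rot'][[1,2,3,0]]).as_matrix().round(4),s['t'],s['ft_torque'],s['ft_force'])
E
```

```text
t: 6.1
tcp_pos: [0.5257, 0.1225, 0.4027]
ee_rot: [-0.0, 0.704, 0.71, -0.0]
ft_force: [0.5, -0.0, -1.2]
grip_width: 0.489
finger_force: 51.1
t: 6.5
tcp_pos: [0.5261, 0.1208, 0.4026]
ee_rot: [0.0, 0.705, 0.709, -0.0]
ft_force: [0.3, -0.0, -1.8]
grip_width: 0.494
finger_force: 51.1
[-0.01680683  0.61041291 -0.48240575  1.81694874  0.37763319  0.80652114
 -0.6847975 ] [0.5260162  0.12104083 0.4026647 ] [[-5.3e-03  1.0e+00 -0.0e+00]
 [ 1.0e+00  5.3e-03 -3.0e-04]
 [-3.0e-04 -0.0e+00 -1.0e+00]] 6.55 [-0.06227205  0.01390561 -0.01266123] [-0.82797667 -0.15188963 -1.78923845]
```

View pics/w3.png

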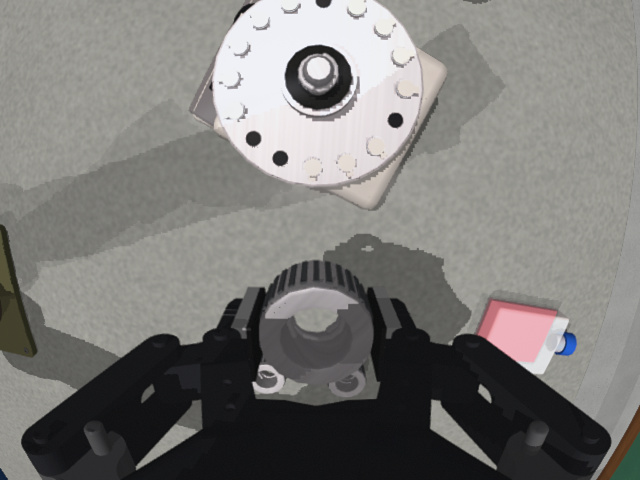

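Post tip is at about (318,68) and the washer is centred near (318,77). The ring's top face in the gripper is centred near (316,336).

Run:
```python
from h import *
d=img('wrist');I=d['image'];g=cv2.cvtColor(I,cv2.COLOR_RGB2GRAY);s=monitor.get_state();tp=s['tcp_pos']
T=R.from_quat(s['ee_rot'][[1,2,3,0]]).as_matrix()
m=np.zeros_like(g);m[30:125,270:370]=(g[30:125,270:370]<60)*255
c=max(cv2.findContours(m,0,1)[0],key=cv2.contourArea);h=cv2.convexHull(c)
P=np.array([onz(d,*p[0],.136,True)[:2] for p in h.astype(float)]);print('washer',cv2.minEnclosingCircle(P.astype(np.float32)),cv2.fitEllipse(P.astype(np.float32)))
m=np.zeros_like(g);m[45:90,295:340]=(g[45:90,295:340]>190)*255
for c in cv2.findContours(m,0,1)[0]:
    if cv2.contourArea(c)>60:
        print('tip',cv2.contourArea(c),cv2.fitEllipse(c)[:2],onz(d,*cv2.fitEllipse(c)[0],.164,True))
        P=np.array([onz(d,*p[0],.164,True)[:2] for p in c.astype(float)]);print(cv2.minEnclosingCircle(P.astype(np.float32)))
print('col',[int(x) for x in g[258:400:1,316]])
print('row335',[int(x) for x in g[335,245:275]],[int(x) for x in g[335,360:390]])
for uv in((316,288),(316,385),(260,335),(373,335)): print(uv,T.T@(onz(d,*uv,tp[2]-.1484,True)-tp))
cv2.imwrite('pics/r.png',cv2.resize(I[250:400,230:400],(680,600),interpolation=2)[:,:,::-1])
```

```text
washer ((0.527044415473938, 0.22901540994644165), 0.020877843722701073) ((0.5272098779678345, 0.2290339469909668), (0.04059330374002457, 0.041365645825862885), 17.546024322509766)
tip 368.5 ((318.1892395019531, 68.35820007324219), (21.05198097229004, 22.374530792236328)) [0.52706302 0.22947598 0.164     ]
((0.5269581079483032, 0.22942644357681274), 0.006482514087110758)
col [151, 132, 82, 42, 38, 40, 41, 41, 40, 41, 40, 40, 40, 41, 41, 40, 41, 39, 40, 41, 40, 40, 56, 69, 81, 87, 89, 93, 102, 138, 185, 191, 182, 170, 164, 162, 161, 160, 159, 158, 157, 155, 154, 153, 153, 154, 154, 153, 152, 149, 150, 152, 152, 150, 149, 148, 147, 148, 146, 146, 145, 145, 145, 145, 140, 138, 137, 142, 147, 149, 150, 150, 149, 133, 101, 74, 72, 73, 78, 87, 96, 101, 94, 80, 72, 74, 74, 73, 72, 72, 72, 71, 71, 71, 72, 72, 72, 73, 72, 73, 73, 73, 74, 74, 75, 75, 75, 73, 72, 75, 78, 92, 103, 101, 99, 99, 98, 99, 100, 100, 99, 99, 99, 98, 99, 97, 95, 92, 91, 91, 95, 97, 98, 96, 94, 90, 90, 91, 92, 93, 94, 94]
row335 [79, 60, 25, 18, 20, 19, 15, 17, 14, 17, 14, 16, 11, 22, 67, 84, 84, 84, 84, 82, 82, 82, 82, 80, 80, 80, 81, 82, 82, 82] [85, 85, 85, 87, 86, 86, 86, 85, 85, 85, 85, 85, 84, 50, 19, 14, 15, 14, 16, 14, 13, 18, 20, 20, 20, 34, 69, 82, 82, 83]
(316, 288) [0.01957462 0.00050824 0.14839612]
(316, 385) [-0.02274087  0.00050142  0.14840457]
(260, 335) [ 0.00043027 -0.02004235  0.14839903]
(373, 335) [0.00041964 0.02142275 0.14840087]
```

View pics/r.png

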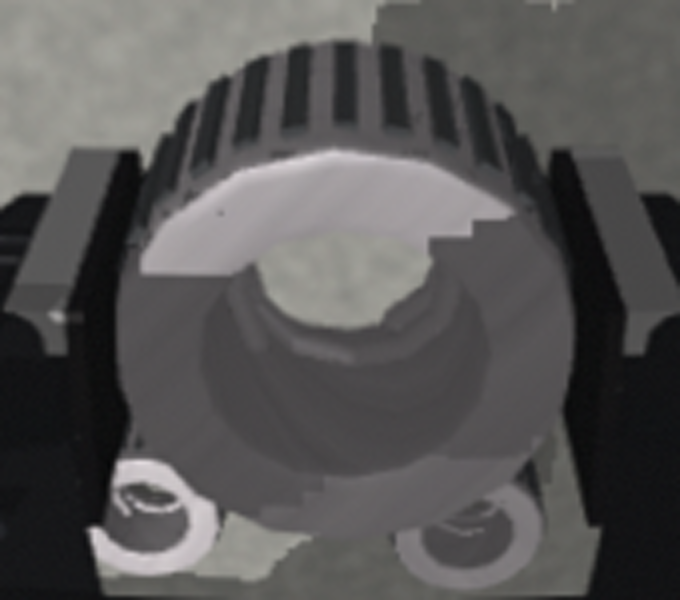

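Ring offset in the tool is about -1.3 mm along tool x, which agrees with the grasp reading. The post is at (0.527, 0.2293), so the TCP target is (0.5263, 0.2306).

```bash
python3 -m crank '[[[0,0,0,0.015,0,0,-1],[0,0,0,0.035,0,0,-1],[0,0,0,0.06,0,0,-1],[0,0,0,0.085,0.001,0,-1],[0,0,0,0.1,0.001,0,-1],[0,0,0,0.11,0.001,0,-1],[0,0,0,0.11,0.001,0.02,-1],[0,0,0,0.11,0.001,0.04,-1],[0,0,0,0.11,0.001,0.052,-1],[0,0,0,0.11,0.001,0.052,-1],[0,0,0,0.11,0.001,0.052,-1],[0,0,0,0.11,0.001,0.052,-1]]]'
python3 - <<'E'
from h import *
for n in('side',):
    d=img(n);cv2.imwrite('pics/s4.png',cv2.resize(d['image'][130:230,170:300],(780,600),interpolation=2)[:,:,::-1])
s=monitor.get_state();print(s['qpos'],s['tcp_pos'],R.from_quat(s['ee_rot'][[1,2,3,0]]).as_matrix().round(4),s['t'],s['ft_torque'],s['ft_force'])
E
```

```text
t: 7.8
tcp_pos: [0.5266, 0.2319, 0.3516]
ee_rot: [0.0, 0.705, 0.709, 0.001]
ft_force: [-0.6, -0.6, -1.6]
grip_width: 0.495
finger_force: 51.1
[-0.24299319  0.71736159 -0.43246287  1.76597758  0.41734135  0.74824853
 -0.88528571] [0.52654499 0.2318259  0.35166505] [[-6.1e-03  1.0e+00  1.8e-03]
 [ 1.0e+00  6.1e-03  8.0e-04]
 [ 8.0e-04  1.8e-03 -1.0e+00]] 7.85 [-0.02101156 -0.04071839  0.02348281] [ 0.26645528 -0.02795782 -1.29074427]
```

View pics/s4.png

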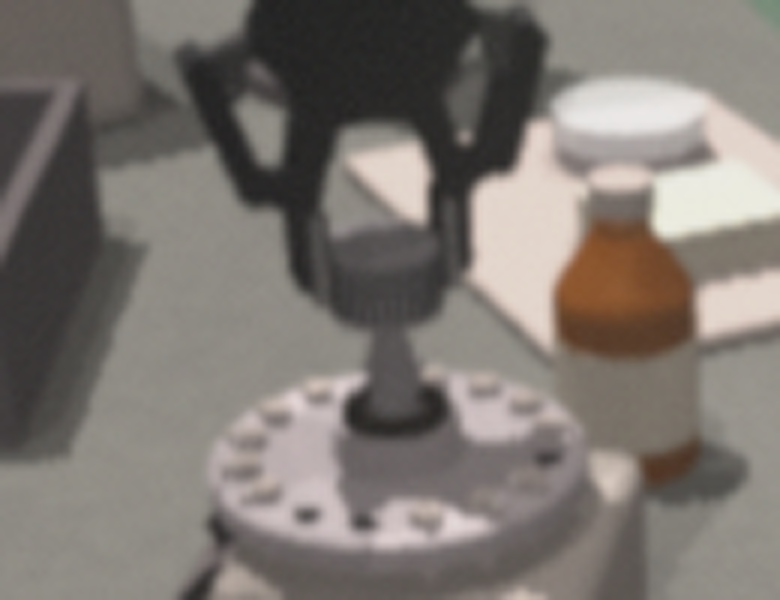

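The ring hangs over the post, within about 1–2 mm. I'll correct -1 mm in tool x and lower in steps, watching the force.

```bash
python3 -m crank '[[[0,0,0,-0.0012,0,0.003,-1],[0,0,0,-0.0012,0,0.007,-1],[0,0,0,-0.0012,0,0.011,-1],[0,0,0,-0.0012,0,0.014,-1],[0,0,0,-0.0012,0,0.014,-1],[0,0,0,-0.0012,0,0.014,-1]]]'; python3 -m crank '[[[0,0,0,0,0,0.002,-1],[0,0,0,0,0,0.004,-1],[0,0,0,0,0,0.004,-1],[0,0,0,0,0,0.004,-1]]]'
```

```text
t: 8.45
tcp_pos: [0.5262, 0.2306, 0.3365]
ee_rot: [-0.0, 0.705, 0.709, -0.0]
ft_force: [0.3, 0.9, -1.4]
grip_width: 0.493
finger_force: 51.1
t: 8.85
tcp_pos: [0.5262, 0.2305, 0.3326]
ee_rot: [0.0, 0.705, 0.709, -0.0]
ft_force: [-0.1, 0.4, -1.8]
grip_width: 0.497
finger_force: 51.1
```

```bash
python3 -m crank '[[[0,0,0,0,0,0.002,-1],[0,0,0,0,0,0.004,-1],[0,0,0,0,0,0.004,-1],[0,0,0,0,0,0.004,-1]]]';python3 -m crank '[[[0,0,0,0,0,0.001,-1],[0,0,0,0,0,0.002,-1],[0,0,0,0,0,0.002,-1]]]'; python3 -m crank '[[[0,0,0,0,0,0.001,-1],[0,0,0,0,0,0.002,-1],[0,0,0,0,0,0.002,-1]]]'
```

```text
t: 9.25
tcp_pos: [0.5263, 0.2306, 0.3286]
ee_rot: [0.0, 0.705, 0.709, 0.0]
ft_force: [0.6, 0.3, -1.9]
grip_width: 0.494
finger_force: 51.1
t: 9.55
tcp_pos: [0.5263, 0.2307, 0.3267]
ee_rot: [0.0, 0.705, 0.709, 0.0]
ft_force: [0.6, 0.2, -1.8]
grip_width: 0.494
finger_force: 51.1
t: 9.85
tcp_pos: [0.5263, 0.2307, 0.3247]
ee_rot: [0.0, 0.705, 0.709, 0.0]
ft_force: [1.1, 1.4, -1.9]
grip_width: 0.495
finger_force: 51.3
```

```bash
python3 -m crank '[[[0,0,0,0,0,0.001,-1],[0,0,0,0,0,0.002,-1],[0,0,0,0,0,0.002,-1]]]'
```

```text
t: 10.15
tcp_pos: [0.5262, 0.2307, 0.3244]
ee_rot: [0.001, 0.705, 0.709, 0.001]
ft_force: [-1.2, -0.3, 12.7]
grip_width: 0.493
finger_force: 52.5
```

```bash
python3 -m crank '[[[0,0,0,0,0,0.001,-1],[0,0,0,0,0,0.0015,-1],[0,0,0,0,0,0.0015,-1]]]'
```

```text
t: 10.45
tcp_pos: [0.526, 0.2308, 0.3242]
ee_rot: [0.001, 0.705, 0.709, 0.001]
ft_force: [-4.5, -3.0, 21.6]
grip_width: 0.493
finger_force: 53.5
```

The ring is seated on the thread, underside about 18 mm below the tip. I'll ease off, open slightly, centre on the axis and wind the wrist back for a long clockwise stroke.

```bash
python3 -m crank '[[[0,0,0,0,0,-0.003,-1],[0,0,0,0,0,-0.003,-1],[0,0,0,0,0,-0.003,0.4],[0,0,0,0,0,-0.003,0.4],[0,0,0,0,0,-0.003,0.4],[0,0,0,0,0,-0.003,0.4],[0,0,0,-0.0013,0,-0.003,0.4],[0,0,0,-0.0013,0,-0.003,0.4]]]'; python3 -m crank '[[[0,0,-88,0,0,0,0.4],[0,0,-88,0,0,0,0.4],[0,0,-88,0,0,0,0.4],[0,0,-88,0,0,0,0.4],[0,0,-88,0,0,0,0.4],[0,0,-88,0,0,0,0.4],[0,0,-88,0,0,0,0.4],[0,0,-88,0,0,0,0.4],[0,0,-88,0,0,0,0.4],[0,0,-88,0,0,0,0.4],[0,0,-88,0,0,0,0.4],[0,0,-88,0,0,0,0.4]]]'
python3 - <<'E'
from h import *
d=img('wrist','w5.png');s=monitor.get_state();print(s['qpos'],s['tcp_pos'],R.from_quat(s['ee_rot'][[1,2,3,0]]).as_matrix().round(4),s['t'],s['ft_torque'],s['ft_force'])
E
```

```text
t: 11.25
tcp_pos: [0.5262, 0.2289, 0.3241]
ee_rot: [0.0, 0.705, 0.709, -0.0]
ft_force: [0.0, 0.0, -0.7]
grip_width: 0.697
finger_force: 0.0
t: 12.45
tcp_pos: [0.5263, 0.2289, 0.324]
ee_rot: [-0.0, 0.014, 1.0, -0.0]
ft_force: [0.2, -0.7, -0.3]
grip_width: 0.701
finger_force: 0.0
[-0.03527868  0.85062654 -0.82402926  1.78025253  0.79691483  0.88094826
  0.30918738] [0.52627481 0.22899556 0.32405406] [[-9.996e-01  2.980e-02 -2.000e-04]
 [ 2.980e-02  9.996e-01 -1.000e-04]
 [ 2.000e-04 -2.000e-04 -1.000e+00]] 12.5 [ 0.00604184  0.0100472  -0.01434314] [ 0.25510878 -0.42767573  0.85915334]
```

View pics/w5.png

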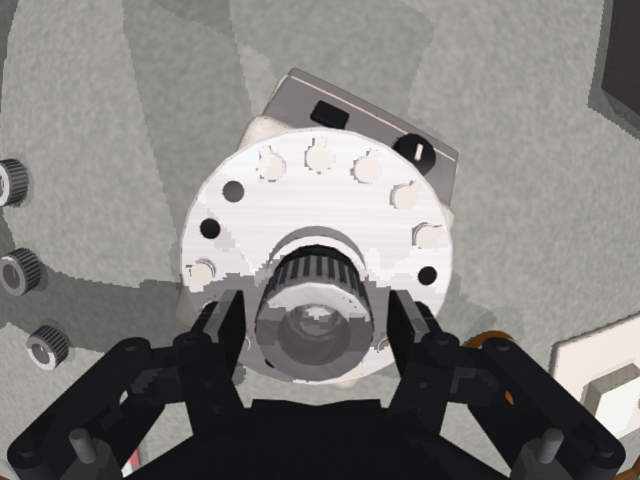

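The wrist view shows the ring seated and upright on the post at about (315,331), centred between the open pads. Clockwise lowers q7, so I'll wind back further, then grip.

```bash
python3 -m crank '[[[0,0,-98,0,0,0,0.4],[0,0,-98,0,0,0,0.4],[0,0,-98,0,0,0,0.4],[0,0,-98,0,0,0,0.4],[0,0,-98,0,0,0,0.4],[0,0,-98,0,0,0,0.4],[0,0,-98,0,0,0,0.4],[0,0,-98,0,0,0,0.4],[0,0,-98,0,0,0,0.4],[0,0,-98,0,0,0,0.4],[0,0,-98,0,0,0,0.4],[0,0,-98,0,0,0,0.4]]]'; python3 -c "
from h import *
s=monitor.get_state();print(s['qpos'],s['tcp_pos'])"; python3 -m crank '[[[0,0,0,0,0,0,0.4],[0,0,0,0,0,0,-1],[0,0,0,0,0,0,-1],[0,0,0,0,0,0,-1],[0,0,0,0,0,0,-1],[0,0,0,0,0,0,-1],[0,0,0,0,0,0,-1]]]' 50;  python3 -c "
from h import *
s=monitor.get_state();print(s['qpos'],s['ft_torque'])"
```

```text
t: 13.7
tcp_pos: [0.5263, 0.2291, 0.3239]
ee_rot: [0.0, 0.746, -0.666, 0.0]
ft_force: [0.0, 1.0, -0.4]
grip_width: 0.699
finger_force: 0.0
[ 0.10827239  1.00617939 -1.18932506  1.77290895  1.03898026  1.14281965
  1.82142685] [0.52628688 0.2290616  0.32392324]
t: 14.4
tcp_pos: [0.5262, 0.2292, 0.3245]
ee_rot: [-0.0, 0.745, -0.667, 0.0]
ft_force: [-0.4, -2.4, 4.2]
grip_width: 0.499
finger_force: 50.7
[ 0.10820454  1.00522855 -1.18952199  1.77285503  1.03859546  1.14260656
  1.81822516] [-0.28998182  0.15387751 -0.05248498]
```

```bash
python3 -m crank '[[[0,0,7.5,0,0,0.0005,-1],[0,0,15,0,0,0.0008,-1],[0,0,22.5,0,0,0.0011,-1],[0,0,30,0,0,0.0013,-1],[0,0,37.5,0,0,0.0016,-1],[0,0,45,0,0,0.0019,-1],[0,0,45,0,0,0.0019,-1]]]'; python3 -c "
from h import *
s=monitor.get_state();print(s['qpos'][6],s['tcp_pos'],s['ft_torque'],s['ft_force'])"
```

```text
t: 15.1
tcp_pos: [0.5264, 0.2294, 0.3228]
ee_rot: [0.001, -0.433, 0.901, -0.0]
ft_force: [-0.2, 0.5, 5.1]
grip_width: 0.498
finger_force: 51.1
1.1039965469722883 [0.52640781 0.22943884 0.32283591] [-0.17317473 -0.03040148 -0.08471336] [-0.17424253  0.52216393  5.05120446]
```

```bash
python3 -m crank '[[[0,0,7.5,0,0,0.0003,-1],[0,0,15,0,0,0.0005,-1],[0,0,22.5,0,0,0.0008,-1],[0,0,30,0,0,0.0011,-1],[0,0,37.5,0,0,0.0013,-1],[0,0,45,0,0,0.0016,-1],[0,0,52.5,0,0,0.0019,-1],[0,0,60,0,0,0.0022,-1],[0,0,67.5,0,0,0.0024,-1],[0,0,75,0,0,0.0027,-1],[0,0,75,0,0,0.0027,-1]]]'; python3 -c "
from h import *
s=monitor.get_state();print(s['qpos'][6],s['tcp_pos'],s['ft_torque'],s['ft_force'])"
```

```text
t: 16.2
tcp_pos: [0.5268, 0.2292, 0.3201]
ee_rot: [0.001, 0.204, 0.979, 0.0]
ft_force: [1.1, -0.9, 6.9]
grip_width: 0.498
finger_force: 51.2
-0.02361517715290775 [0.52682055 0.22923677 0.32012566] [-0.40144821 -0.22599643 -0.11016024] [ 1.05991512 -0.8767517   6.93962738]
```

```bash
python3 -m crank '[[[0,0,7.5,0,0,0.0003,-1],[0,0,15,0,0,0.0005,-1],[0,0,22.5,0,0,0.0008,-1],[0,0,30,0,0,0.0011,-1],[0,0,37.5,0,0,0.0013,-1],[0,0,45,0,0,0.0016,-1],[0,0,52.5,0,0,0.0019,-1],[0,0,60,0,0,0.0022,-1],[0,0,60,0,0,0.0022,-1]]]'; python3 -c "
from h import *
s=monitor.get_state();print(s['qpos'][6],s['tcp_pos'],s['ft_torque'],s['ft_force'])"
```

```text
t: 17.1
tcp_pos: [0.5268, 0.2289, 0.3179]
ee_rot: [0.001, 0.666, 0.746, 0.0]
ft_force: [0.2, -2.4, 9.0]
grip_width: 0.504
finger_force: 51.4
-0.8526746116002074 [0.52680427 0.22894946 0.31793338] [-0.4521221  -0.12890967 -0.09977401] [ 0.206679   -2.38639277  8.96703963]
```

```bash
python3 -m crank '[[[0,0,7.5,0,0,0.0003,-1],[0,0,15,0,0,0.0005,-1],[0,0,22.5,0,0,0.0008,-1],[0,0,30,0,0,0.0011,-1],[0,0,30,0,0,0.0011,-1]]]'; python3 -c "
from h import *
s=monitor.get_state();print(s['qpos'][6],s['tcp_pos'],s['ft_torque'],s['ft_force'])"
```

```text
t: 17.6
tcp_pos: [0.5267, 0.2289, 0.3168]
ee_rot: [0.001, 0.837, 0.548, 0.0]
ft_force: [-0.0, -2.1, 9.2]
grip_width: 0.496
finger_force: 51.5
-1.2398093583662053 [0.52673544 0.22886224 0.31684133] [-0.49342509 -0.08799321 -0.09200158] [-3.93173468e-03 -2.07375316e+00  9.18116582e+00]
```

```bash
python3 -m crank '[[[0,0,7.5,0,0,0,-1],[0,0,15,0,0,0.0003,-1],[0,0,15,0,0,0.0003,-1]]]'; python3 -c "
from h import *
s=monitor.get_state();print(s['qpos'][6],s['tcp_pos'],s['ft_torque'],s['ft_force'])";python3 -m crank '[[[0,0,7.5,0,0,0.0003,-1],[0,0,15,0,0,0.0005,-1],[0,0,15,0,0,0.0005,-1]]]'; python3 -c "
from h import *
s=monitor.get_state();print(s['qpos'][6],s['tcp_pos'],s['ft_torque'],s['ft_force'])"
```

```text
t: 17.9
tcp_pos: [0.5266, 0.2289, 0.3163]
ee_rot: [0.001, 0.901, 0.434, 0.0]
ft_force: [0.6, -2.1, 7.5]
grip_width: 0.495
finger_force: 51.4
-1.4269498641902894 [0.52664663 0.22888308 0.31632975] [-0.48142115 -0.12751307 -0.05331967] [ 0.56305574 -2.0579475   7.47150723]
t: 18.2
tcp_pos: [0.5266, 0.2288, 0.3158]
ee_rot: [0.001, 0.95, 0.312, 0.0]
ft_force: [-0.4, -1.3, 7.4]
grip_width: 0.5
finger_force: 51.4
-1.6106772307483166 [0.52662042 0.22884126 0.3157876 ] [-4.60740218e-01 -2.42200352e-04 -1.45328638e-01] [-0.4499842  -1.29694193  7.38251576]
```

```bash
cat > st.py <<'E'
from h import *
s=monitor.get_state();print('q7 %.3f z %.4f yaw %.1f tz %.3f fz %.1f'%(s['qpos'][6],s['tcp_pos'][2],2*np.degrees(np.arctan2(s['ee_rot'][2],s['ee_rot'][1])),s['ft_torque'][2],s['ft_force'][2]))
E
python3 st.py; python3 -m crank '[[[0,0,5,0,0,0,-1],[0,0,10,0,0,0.0003,-1],[0,0,10,0,0,0.0003,-1]]]'>/dev/null; python3 st.py
python3 -m crank '[[[0,0,0,0,0,0,-1]]]'>/dev/null; python3 st.py;python3 -m crank '[[[0,0,0,0,0,0,-1]]]'>/dev/null; python3 st.py
```

```text
q7 -1.611 z 0.3158 yaw 36.4 tz -0.145 fz 7.4
q7 -1.731 z 0.3154 yaw 26.5 tz -0.026 fz 7.3
q7 -1.729 z 0.3154 yaw 26.6 tz -0.123 fz 7.2
q7 -1.729 z 0.3155 yaw 26.6 tz -0.016 fz 7.2
```

```bash
cat > st.py <<'E'
from h import *
L=[]
for i in range(4):
    s=monitor.get_state();L.append((s['ft_torque'][2],s['joint_efforts'][6],s['ft_force'][2]));viewer.get_image('side')
print('t %.1f q7 %.3f z %.4f yaw %.1f'%(s['t'],s['qpos'][6],s['tcp_pos'][2],2*np.degrees(np.arctan2(s['ee_rot'][2],s['ee_rot'][1]))),'tz j7 fz',np.mean(L,0).round(3))
E
python3 st.py; python3 -m crank '[[[0,0,5,0,0,0.0002,-1],[0,0,10,0,0,0.0003,-1],[0,0,10,0,0,0.0003,-1]]]'>/dev/null; python3 st.py
python3 -m crank '[[[0,0,5,0,0,0.0002,-1],[0,0,10,0,0,0.0003,-1],[0,0,10,0,0,0.0003,-1]]]'>/dev/null; python3 st.py
```

```text
t 18.9 q7 -1.729 z 0.3155 yaw 26.6 tz j7 fz [-0.078  0.069  6.948]
t 19.4 q7 -1.849 z 0.3151 yaw 16.6 tz j7 fz [-0.074 -0.037  6.475]
t 19.9 q7 -1.968 z 0.3147 yaw 6.6 tz j7 fz [-0.048 -0.039  6.254]
```

```bash
python3 -m crank '[[[0,0,5,0,0,0.0002,-1],[0,0,10,0,0,0.0004,-1],[0,0,10,0,0,0.0004,-1]]]'>/dev/null; python3 st.py
python3 -m crank '[[[0,0,5,0,0,0.0002,-1],[0,0,10,0,0,0.0004,-1],[0,0,10,0,0,0.0004,-1]]]'>/dev/null; python3 st.py
```

```text
t 20.4 q7 -2.085 z 0.3144 yaw -3.4 tz j7 fz [-0.076 -0.035  6.817]
t 20.9 q7 -2.203 z 0.3140 yaw -13.4 tz j7 fz [-0.102 -0.03   7.157]
```

```bash
python3 -m crank '[[[0,0,5,0,0,0.0002,-1],[0,0,10,0,0,0.0004,-1],[0,0,10,0,0,0.0004,-1]]]'>/dev/null; python3 st.py
python3 -m crank '[[[0,0,5,0,0,0.0002,-1],[0,0,10,0,0,0.0004,-1],[0,0,10,0,0,0.0004,-1]]]'>/dev/null; python3 st.py
```

```text
t 21.4 q7 -2.320 z 0.3136 yaw -23.4 tz j7 fz [-0.1   -0.022  7.309]
t 21.9 q7 -2.437 z 0.3132 yaw -33.4 tz j7 fz [-0.125 -0.02   7.775]
```

Torque is rising slightly after about 310° of turning, with 11.2 mm of descent. The wrist is near its limit, so I'll release, wind back and regrasp.

```bash
python3 -m crank '[[[0,0,0,0,0,-0.001,-1],[0,0,0,0,0,-0.001,0.4],[0,0,0,0,0,-0.001,0.4],[0,0,0,0,0,-0.001,0.4],[0,0,0,0,0,-0.001,0.4],[0,0,0,0,0,-0.001,0.4]]]';python3 -m crank '[[[0,0,-98,0,0,0,0.4],[0,0,-98,0,0,0,0.4],[0,0,-98,0,0,0,0.4],[0,0,-98,0,0,0,0.4],[0,0,-98,0,0,0,0.4],[0,0,-98,0,0,0,0.4],[0,0,-98,0,0,0,0.4],[0,0,-98,0,0,0,0.4],[0,0,-98,0,0,0,0.4],[0,0,-98,0,0,0,0.4],[0,0,-98,0,0,0,0.4],[0,0,-98,0,0,0,0.4]]]'; python3 st.py; python3 -m crank '[[[0,0,0,0,0,0,-1],[0,0,0,0,0,0,-1],[0,0,0,0,0,0,-1],[0,0,0,0,0,0,-1],[0,0,0,0,0,0,-1],[0,0,0,0,0,0,-1]]]' 50; python3 st.py
```

```text
t: 22.5
tcp_pos: [0.5261, 0.2292, 0.3139]
ee_rot: [0.0, 0.957, -0.289, -0.0]
ft_force: [-0.6, 0.5, -0.6]
grip_width: 0.7
finger_force: 0.0
t: 23.7
tcp_pos: [0.5263, 0.2289, 0.3139]
ee_rot: [0.0, 0.845, 0.534, -0.0]
ft_force: [-0.3, -0.8, 0.6]
grip_width: 0.698
finger_force: 0.0
t 23.9 q7 -1.272 z 0.3139 yaw 64.3 tz j7 fz [0.013 0.12  0.206]
t: 24.5
tcp_pos: [0.5262, 0.2292, 0.3143]
ee_rot: [0.0, 0.846, 0.533, 0.0]
ft_force: [-1.0, -1.1, 4.8]
grip_width: 0.49
finger_force: 50.7
t 24.6 q7 -1.271 z 0.3143 yaw 64.4 tz j7 fz [-0.01   0.012  5.561]
```

```bash
python3 -m crank '[[[0,0,5,0,0,0.0002,-1],[0,0,10,0,0,0.0003,-1],[0,0,10,0,0,0.0003,-1]]]'>/dev/null; python3 st.py
python3 -m crank '[[[0,0,5,0,0,0.0001,-1],[0,0,5,0,0,0.0001,-1]]]'>/dev/null; python3 st.py
```

```text
t 25.1 q7 -1.394 z 0.3140 yaw 54.5 tz j7 fz [-0.035 -0.142  3.926]
t 25.6 q7 -1.456 z 0.3138 yaw 49.5 tz j7 fz [ 0.007 -0.144  4.959]
```

```bash
python3 -m crank '[[[0,0,5,0,0,0.0002,-1],[0,0,5,0,0,0.0002,-1]]]'>/dev/null; python3 st.py
```

```text
t 25.9 q7 -1.517 z 0.3137 yaw 44.4 tz j7 fz [ 0.012 -0.097  6.096]
```

```bash
python3 -m crank '[[[0,0,5,0,0,0.0002,-1],[0,0,10,0,0,0.0003,-1],[0,0,10,0,0,0.0003,-1]]]'>/dev/null; python3 st.py; python3 -m crank '[[[0,0,5,0,0,0.0002,-1],[0,0,5,0,0,0.0002,-1]]]'>/dev/null; python3 st.py
```

```text
t 26.4 q7 -1.639 z 0.3136 yaw 34.4 tz j7 fz [-0.068 -0.041  8.297]
t 26.9 q7 -1.699 z 0.3135 yaw 29.4 tz j7 fz [-0.078 -0.021  8.792]
```

```bash
python3 -m crank '[[[0,0,5,0,0,0.0002,-1],[0,0,5,0,0,0.0002,-1]]]'>/dev/null; python3 st.py; python3 -m crank '[[[0,0,5,0,0,0.0002,-1],[0,0,5,0,0,0.0002,-1]]]'>/dev/null; python3 st.py
```

```text
t 27.2 q7 -1.759 z 0.3135 yaw 24.4 tz j7 fz [-9.8000e-02 -9.0000e-03  1.0207e+01]
t 27.6 q7 -1.819 z 0.3134 yaw 19.4 tz j7 fz [-0.134  0.016 10.923]
```

The descent has stalled while torque and axial force climb, so the ring is on the washer and taking up thread slack. From here I'll turn only in small steps, with no added push.

```bash
python3 -m crank '[[[0,0,5,0,0,-0.0003,-1],[0,0,5,0,0,-0.0003,-1]]]'>/dev/null; python3 st.py; python3 -m crank '[[[0,0,5,0,0,0,-1],[0,0,5,0,0,0,-1]]]'>/dev/null; python3 st.py
```

```text
t 28.1 q7 -1.878 z 0.3134 yaw 14.4 tz j7 fz [-0.099 -0.011  7.818]
t 28.4 q7 -1.937 z 0.3133 yaw 9.4 tz j7 fz [-0.033 -0.056  6.727]
```

```bash
python3 -m crank '[[[0,0,5,0,0,0,-1],[0,0,5,0,0,0,-1]]]'>/dev/null; python3 st.py
```

```text
t 28.9 q7 -1.996 z 0.3131 yaw 4.4 tz j7 fz [ 0.053 -0.123  5.855]
```

```bash
sed -i "s/^print.*/print('t %.1f q7 %.3f z %.4f yaw %.1f'%(s['t'],s['qpos'][6],s['tcp_pos'][2],2*np.degrees(np.arctan2(s['ee_rot'][2],s['ee_rot'][1]))),'tz j7 fz',np.mean(L,0).round(3),np.round([l[0] for l in L],2),s['ft_force'].round(1),s['ft_torque'].round(2),s['tcp_pos'][:2].round(4),round(s['grip_width'],3))/" st.py
python3 st.py;  python3 -m crank '[[[0,0,5,0,0,0.0002,-1],[0,0,5,0,0,0.0002,-1]]]'>/dev/null; python3 st.py
```

```text
t 29.1 q7 -1.996 z 0.3131 yaw 4.4 tz j7 fz [ 0.011 -0.017  5.848] [ 0.05  0.01  0.01 -0.02] [ 3.8 -0.1  4.7] [-0.12 -0.54 -0.02] [0.5268 0.2292] 0.492
t 29.4 q7 -2.055 z 0.3130 yaw -0.5 tz j7 fz [ 0.107 -0.195  6.334] [0.14 0.11 0.04 0.14] [3.6 0.2 6.1] [-0.1  -0.54  0.14] [0.5268 0.2292] 0.486
```

Resistance has climbed by about 0.2 N·m over the last 15°. At the stated 0.01 N·m per N that is roughly 20 N of clamping, which is snug and well under 40 N. I'll ease off the push, let go and rise.

```bash
python3 -m crank '[[[0,0,0,0,0,-0.001,-1],[0,0,0,0,0,-0.001,0.4],[0,0,0,0,0,-0.001,0.4],[0,0,0,0,0,-0.001,0.4],[0,0,0,0,0,-0.001,0.4],[0,0,0,0,0,-0.001,0.4]]]'; python3 st.py
```

```text
t: 30.1
tcp_pos: [0.5259, 0.2292, 0.3135]
ee_rot: [0.0, 1.0, -0.005, -0.0]
ft_force: [0.6, -0.2, 0.2]
grip_width: 0.7
finger_force: 0.0
t 30.2 q7 -2.056 z 0.3136 yaw -0.6 tz j7 fz [-0.014  0.001  0.323] [-0.01 -0.04 -0.03  0.02] [-0.7  0.6  0.1] [0.01 0.04 0.02] [0.5261 0.2292] 0.702
```

The baseline torque is zero, so the absolute final torque was only about 0.1 N·m. I'll verify with a fresh grasp and no downward push.

```bash
python3 -m crank '[[[0,0,-60,0,0,-0.0005,0.4],[0,0,-60,0,0,-0.0005,0.4],[0,0,-60,0,0,-0.0005,0.4],[0,0,-60,0,0,-0.0005,0.4],[0,0,-60,0,0,-0.0005,0.4],[0,0,-60,0,0,-0.0005,0.4],[0,0,-60,0,0,-0.0005,0.4],[0,0,-60,0,0,-0.0005,0.4],[0,0,-60,0,0,-0.0005,0.4]]]' >/dev/null; python3 st.py; python3 -m crank '[[[0,0,0,0,0,0,-1],[0,0,0,0,0,0,-1],[0,0,0,0,0,0,-1],[0,0,0,0,0,0,-1],[0,0,0,0,0,0,-1],[0,0,0,0,0,-0.001,-1],[0,0,0,0,0,-0.001,-1]]]' 50 >/dev/null; python3 st.py; python3 -m crank '[[[0,0,2,0,0,-0.001,-1],[0,0,2,0,0,-0.001,-1]]]' >/dev/null; python3 st.py
```

```text
t 31.4 q7 -1.336 z 0.3141 yaw 59.3 tz j7 fz [-0.009  0.008  0.023] [ 0.    0.   -0.01 -0.03] [-0.8 -0.   0.1] [-0.01 -0.05 -0.03] [0.5262 0.2293] 0.702
t 32.2 q7 -1.334 z 0.3147 yaw 59.4 tz j7 fz [ 0.054 -0.045 -4.627] [0.04 0.05 0.11 0.02] [ 4.9 -0.5 -5.2] [-0.15 -1.1   0.02] [0.5267 0.229 ] 0.499
t 32.6 q7 -1.358 z 0.3147 yaw 57.5 tz j7 fz [  0.574  -0.599 -13.542] [0.54 0.59 0.59 0.58] [  7.8   0.4 -13. ] [-0.04 -1.61  0.58] [0.5267 0.229 ] 0.496
```

Only 2° of turn now meets 0.57 N·m and the ring doesn't give, and it also resists an upward pull of 13 N. It is clamped and holding, so I won't force it. I'll relax the twist, let go and withdraw.

```bash
python3 -m crank '[[[0,0,-2,0,0,0.002,-1],[0,0,-2,0,0,0.002,-1]]]' >/dev/null; python3 st.py; python3 -m crank '[[[0,0,0,0,0,0,0.4],[0,0,0,0,0,0,0.4],[0,0,0,0,0,0,0.4],[0,0,0,0,0,0,0.4],[0,0,0,0,0,0,0.4]]]';python3 -m crank '[[[0,0,0,0,0,-0.01,0.4],[0,0,0,0,0,-0.03,0.4],[0,0,0,0,0,-0.06,0.4],[0,0,0,0,0,-0.08,0.4],[0,0,0,-0.03,0,-0.08,0.4],[0,0,0,-0.07,0,-0.08,0.4],[0,0,0,-0.1,0,-0.08,0.4],[0,0,0,-0.1,0,-0.08,0.4],[0,0,0,-0.1,0,-0.08,0.4],[0,0,0,-0.1,0,-0.08,0.4]]]'
python3 - <<'E'
from h import *
d=img('wrist');t=img('side');a=np.zeros((480,800,3),np.uint8);a[:,:500]=d['image'][:,70:570];a[:300,500:]=cv2.resize(t['image'][150:250,180:280],(300,300),interpolation=2)
b=img('top')['image'];a[300:,500:740]=cv2.resize(b[190:330,330:517],(240,180));cv2.imwrite('pics/f.png',a[:,:,::-1])
# ring top circle onto z
E
```

```text
t 33.0 q7 -1.335 z 0.3146 yaw 59.3 tz j7 fz [-0.312  0.344  1.799] [-0.34 -0.29 -0.3  -0.32] [ 4.  -0.6  2.7] [-0.55 -0.87 -0.32] [0.5266 0.229 ] 0.495
t: 33.6
tcp_pos: [0.5259, 0.2294, 0.3139]
ee_rot: [-0.0, 0.869, 0.495, -0.0]
ft_force: [0.3, 0.9, -0.3]
grip_width: 0.699
finger_force: 0.0
t: 34.6
tcp_pos: [0.4758, 0.1442, 0.3947]
ee_rot: [-0.0, 0.869, 0.496, 0.001]
ft_force: [0.4, 1.4, 0.3]
grip_width: 0.697
finger_force: 0.0
```

View pics/f.png

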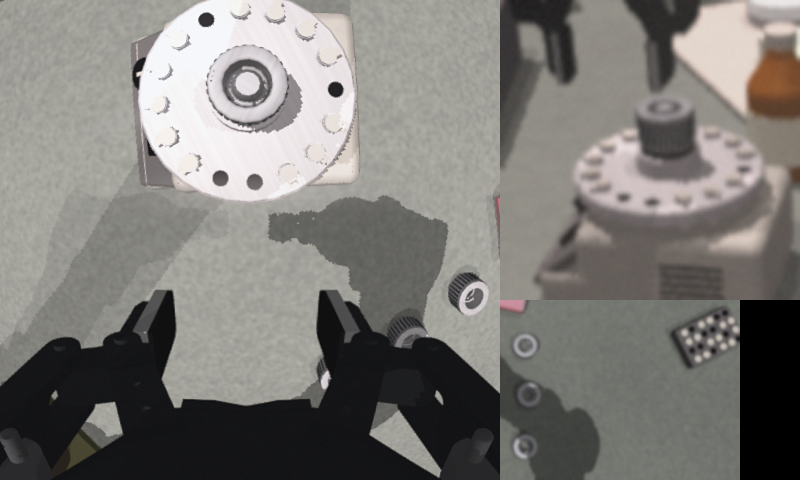

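The ring sits square on the washer over the post (crop (247,83)). The three look-alikes and the rack are where they were, and the gripper is clear.

```bash
python3 -c "
from cell import ticket
print(ticket.job_done())"
```

```text
the job is handed in; nothing more can be done
None
```

The ring nut is screwed clockwise about one full turn onto the post, snug on the washer at an estimated 15–20 N, released, and handed in at about 35 s; the clamping is inferred from torque and descent, and a 2° check turn afterwards briefly reached 0.57 N·m.

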